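Hold the blue stamp ready over its frame

TASK

Take the blue-handled rubber stamp out of the compartmented tray, carry it over the two paint pots that stand between tray and card (over them, not round) and hold it about a centimetre above the blue frame on the card, level, centred inside the frame and squared up with it (either way round), so that the teacher can check the position before it is pressed. The stamp must never touch the card; leave the other two stamps and the pots where they are. Finish still holding the stamp there, at rest, without letting go.

Things in the scene. Friction and masses are not known exactly. Their poses are not given: they have to be found in the camera images.
- stamp_blue: Stamp with a blue handle, loose, about 60 g, upright in one of the three compartments. Sole and wooden mount 34 x 46 mm (x, y), 22 mm high; on it an upright handle plate 16 mm thick in x, 40 mm long in y, from 22 to 62 mm above the sole. Origin: centre of the sole's underside; z up, y along the 46 mm length, x across the handle's thickness.
- stamp_red: The same stamp with a red handle, loose, in another compartment; stays there. Origin: centre of the sole's underside; z up, y along the 46 mm length, x across the handle's thickness.
- stamp_yellow: The same stamp with a yellow handle, loose, in another compartment; stays there. Origin: centre of the sole's underside; z up, y along the 46 mm length, x across the handle's thickness.
- tray: Wooden tray, fixed, left or right of the pots, 76 x 214 x 24 mm (x, y, z), walls and floor 4 mm thick (stamps stand 4 mm above the table); two dividers as high as the walls make three compartments of about 68 x 66 mm in a row along its y, 70 mm apart, the middle one at its centre. Origin: centre of its underside, on the table.
- card: White card blank with an orange stripe along two sides and three coloured dots, fixed, 130 x 170 x 3 mm (x, y, z), lying on the table on the other side of the pots from the tray. Origin: centre of its underside.
- frame (a point): Centre of the blue frame printed on the card, on the card's upper face (3 mm above the table). The frame's lines enclose 44 x 56 mm (x, y), 5 mm more than the stamp's sole on every side; its x and y are those of the card, z up.
- pot_red: Light open paint pot, white with a red band, loose, 115 mm across, 79 mm high, standing between tray and card. Origin: centre of its underside.
- pot_blue: Light open clear paint pot with a blue base, loose, 123 mm across, 89 mm high, standing beside the other pot between tray and card. Origin: centre of its underside.
Things that resemble listed ones, but are neither listed nor needed, are in the scene too. There is more than one size of the stamp_blue; the one meant has the size given above.

How it is judged (in metres and radians):
On the way, in this order (a step that is already met when the one before it is completed fails the run):
1. the blue stamp is lifted clear of the tray by the fingers (height (world z) of stamp_blue above 0.03 m and contact force between stamp_blue and the fingers above 1 N), for 0.1 s.
2. the blue stamp passes over the pots: its sole higher than the taller rim (90 mm), within 90 mm of a pot's centre as seen from above (height (world z) of stamp_blue above 0.09 m and (horizontal distance between stamp_blue and pot_red below 0.09 m or horizontal distance between stamp_blue and pot_blue below 0.09 m)), for 0.1 s.
At the end, for the whole second after the job is handed in: Blue stamp gripped (over 1 N), still (20 mm/s), sole 4 to 20 mm above the card, not touching it, within 8 mm of the frame's centre, within 0.15 rad of its direction (either way round), tilt under 0.12 rad; other stamps within 30 mm and pots within 20 mm of their starts (horizontal distance between stamp_blue and frame below 0.008 m and z of stamp_blue in the frame of frame between 0.004 and 0.02 m and angle between the y axis of stamp_blue and the y axis of frame, either way round below 0.15 rad and angle between stamp_blue's own z axis and vertical below 0.12 rad and linear speed of stamp_blue below 0.02 m/s and contact force between stamp_blue and the fingers above 1 N and contact force between stamp_blue and card below 0.1 N and distance of each of stamp_red, stamp_yellow from where it was at the start of the episode below 0.03 m and distance of each of pot_red, pot_blue from where it was at the start of the episode below 0.02 m); the arm keeps its last pose, push and grip.
It fails at once if the blue stamp touches the card (more than 0.5 N) (contact force between stamp_blue and card above 0.5 N).
It fails at once if another stamp is moved more than 30 mm (distance of any of stamp_red, stamp_yellow from where it was at the start of the episode above 0.03 m).
It fails at once if a pot is moved more than 20 mm or tipped more than 0.25 rad (distance of any of pot_red, pot_blue from where it was at the start of the episode above 0.02 m or angle between any of pot_red, pot_blue's own z axis and vertical above 0.25 rad).
It also fails if it takes over 48 s, if anything falls off the work surface, if the arm or the gripper's body presses on something with over 40 N, if the wrist force passes 120 N, or if a joint passes its speed limit or range.

ROBOT

A 6-joint arm with a two-finger parallel gripper is mounted at the origin on a cart in front of the work surface, level with it; the furniture and walls round the work are solid. World frame = base frame: x ahead of the robot, y to its left, z up, the work surface at z = 0. Lengths are in m, angles in degrees, forces in N, time in s.
With the tool pointing down it reaches from about 0.4 to 0.825 m from the base axis. Payload 7 kg.
Tool frame: the origin (TCP) lies between the finger pads; the fingertips stand 25 mm ahead of it and the grasp point (between the pads) lies 6 mm ahead of it; z points along the fingers, y is the line along which they close (so a half turn about z gives the same grasp; the last joint's range is limited). The gripper opens to 88 mm and grips with 3 to 60 N. Pads are 19 mm wide; open, the fingers measure 130 mm over their backs; the gripper's body (78 mm by 193 mm) begins 47 mm behind the grasp point.
Start: joints at [-57.29, 20.546, 0.682, 0, -70.136, -16.507], TCP at [0.188, -0.648, 0.252] pointing down, gripper open.
Joint ranges: [-176.03, 176.03], [-82.01, 121.73], [-58.28, 71.71], [-173.87, 95.51], [-174.79, -0.11], [-173.66, 173.66]. Speed limits (degrees/s): [136.94, 136.94, 172.46, 180, 180, 180].

INTERFACE

Orientations are given as [roll, pitch, yaw] about the fixed x, y, z axes, in that order (R = Rz(yaw) Ry(pitch) Rx(roll)).
In Python, from plant import status, optics, job gives the robot as it stands. The module is installed in compiled form; this text tells all that it offers.
- The arm moves only by the tool pendant, called after ">>>" in YAML: its name, and indented under it one key for each argument. Schema: {"type":"object","properties":{"plan":{"type":"string"},"only":{"type":"string"},"quiet":{"type":"boolean"},"lines":{"type":"string"}},"required":["plan"],"additionalProperties":false}. plan is a string of 1 to 8 rows, one to a line, with the numbers parted by spaces; each row has 5 numbers: dx, dy, dz in parts of the range, where 1.0 means 0.8 m, then a turn about the tool's z in normalised numbers (1 is 360 degrees), then the finger opening in m; each row is the pose to reach, as a shift and turn from the pose commanded when the call began, along the tool's axes at that moment; what a row does not reach only later rows make up. A row lasts 1/8 s, in which the tool goes at most 0.0625 m and 10.7 degrees, less where a joint would pass 70% of its speed; a pose out of reach is approached as far as the arm can. The fingers move at their own pace and stop on an object; the grip force is fixed at half the most. Time passes only in rows, so rows that do not move let the fingers close. The tool returns the time, the measured TCP pose, the force, the opening and the grip force at its end. only (a regular expression) keeps the lines of the reply that match it, lines (a string "A,B") keeps lines A to B, and quiet returns only ok. A shift or turn number past 1, either way, is cut back to 1. Input that does not fit is refused with a message, and nothing moves.
- status.get_obs(): the state, without advancing time (a new reading comes with each control period).
- optics.snapshot(name): name is "scene" or "top" or "wrist"; returns a dict with "frame" (400x640x3 uint8, red, green, blue), "z_map" (400x640 float32, m along the optical axis (not along the pixel's ray), 0 where there is no reading), "fovy" (degrees; the focal length in pixels is half the picture's height over the tangent of half this angle, whatever the lens; pixels are square), "cx", "cy" (the principal point, pixels), "R" (3x3) and "t" (3): a world point X has camera coordinates R X + t; the wrist camera has in their place "T_tool_cam" (4x4, takes a point from camera to tool coordinates, whose origin is the TCP and whose axes are the flange's). Camera axes: x right, y down, z forward; pixel columns grow to the right and rows downward; lengths in m; the calibration is good to about 2 mm. A picture is of the moment at which its call begins: read the wrist's pose just before it.
- job.close_job(): hands the job in; it is judged then, once.
The state is a dict: "clock": time; "joint_pos": joint angles; "qvel": joint speeds; "tau": joint torques, N m; "tool_pos": TCP position; "orientation": TCP orientation; "force": force on the tool from outside, world axes, zero at the start; "moment": the same for the moment, N m; "opening": finger opening in m; "gripper_force": force on a finger pad.
Only numpy, scipy, OpenCV 4.12 (cv2) and the standard library are available. Lean on these libraries where they do the work, as an engineer would, in place of code of your own. Each camera call takes 0.05 s, during which the arm holds its last target. There are 200 camera calls.

## Working session

There is one attempt and no reset: what is moved stays moved. The work goes in short steps, Python scripts to look and compute and a tool call to move; the robot and the scene stay as the last step left them, time stands still between calls to the robot, and variables do not carry over. Pictures are saved under pics/ and viewed, at most 10 in all, crops included, and the job is handed in when it is done.

```bash
mkdir -p pics; python3 - <<'E'
from plant import status,optics
import cv2,numpy as np
print(status.get_obs())
for n in ["scene","top"]:
    s=optics.snapshot(n); cv2.imwrite(f"pics/{n}0.png",s["frame"][:,:,::-1])
    np.savez(f"{n}0.npz",**{k:v for k,v in s.items()})
    print(n,s["fovy"],s["cx"],s["cy"],s["R"],s["t"])
E
```

```text
{'clock': 0.0, 'joint_pos': array([-5.72920504e+01,  2.05904251e+01,  6.34771344e-01, -1.97526514e-02,
       -7.01361817e+01, -1.65065654e+01]), 'qvel': array([ 0.07864778, -0.01316898,  0.00126617, -0.03512241,  0.04474823,
        0.09697989]), 'tau': array([-2.40064801e-03, -5.82717848e+01,  2.93063021e+01,  6.99699238e+00,
        7.01095909e-03, -1.50698093e-04]), 'tool_pos': array([ 0.1881846 , -0.64777681,  0.25064279]), 'orientation': array([ 1.79906673e+02, -8.29158499e-03, -1.63805336e+02]), 'force': array([-0.14456867,  0.32118131,  0.21475386]), 'moment': array([ 0.02041852,  0.03365152, -0.01282302]), 'gripper_force': 0.0, 'opening': 0.08742193351747651}
scene 45.68354974457801 317.396045958215 202.79810542123317 [[-0.51707925 -0.85584939  0.01228246]
 [-0.51439301  0.29924795 -0.80364824]
 [ 0.68412636 -0.42186784 -0.59497785]] [0.27533096 0.3415273  0.85446699]
top 42.429059802830395 321.1849838114242 195.5715165873721 [[-0.00657412 -0.99996774 -0.0046149 ]
 [-0.98209676  0.00732535 -0.18823469]
 [ 0.18826243  0.0032948  -0.98211323]] [-0.00819418  0.57452186  1.18202018]
```

View pics/top0.png

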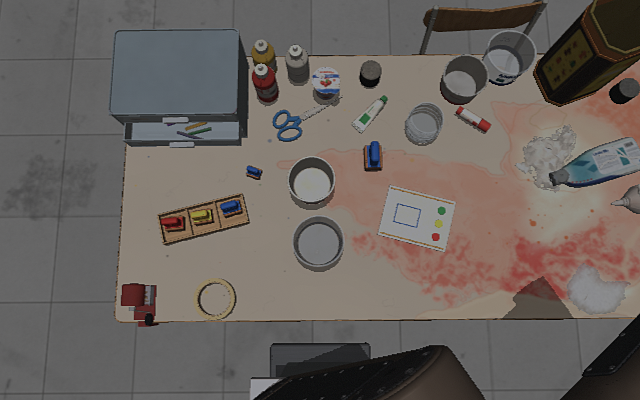

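View pics/scene0.png

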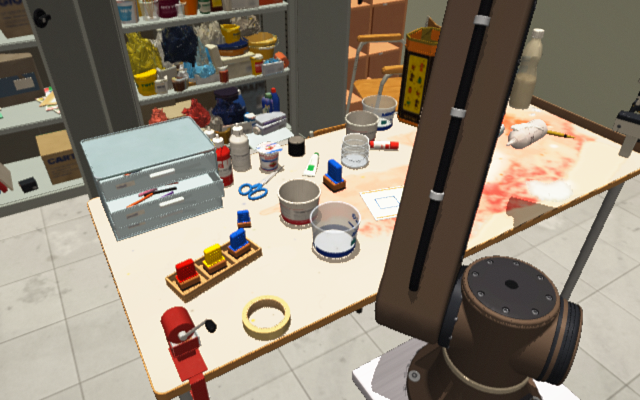

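Top view: three blue stamps are candidates. The one in the tray's right compartment is at (232,207), a small loose one at (254,172) and a large loose one at (374,157). The one in the tray fits the description; the scene view shows it at (237,240). The red pot is at (311,182), the clear pot with the blue base at (318,243), and the frame on the card at (406,215). Next I'll measure sizes and make a confirming crop.

```bash
cat > h.py <<'E'
import numpy as np,cv2
def ld(n): return dict(np.load(n+".npz"))
def ray(s,uv):
    f=200/np.tan(np.radians(float(s["fovy"]))/2)
    uv=np.atleast_2d(uv).astype(float)
    d=np.c_[(uv[:,0]-s["cx"])/f,(uv[:,1]-s["cy"])/f,np.ones(len(uv))]
    return -s["R"].T@s["t"], d@s["R"]
def plane(s,uv,z):
    o,d=ray(s,uv); return o+d*((z-o[2])/d[:,2])[:,None]
def dep(s,uv):
    o,d=ray(s,uv); uv=np.atleast_2d(uv).astype(int)
    return o+d*s["z_map"][uv[:,1],uv[:,0]][:,None]
def tri(s1,p1,s2,p2):
    o1,d1=ray(s1,p1);o2,d2=ray(s2,p2);d1=d1[0];d2=d2[0]
    a=np.linalg.lstsq(np.c_[d1,-d2],o2-o1,rcond=None)[0]
    A=o1+a[0]*d1;B=o2+a[1]*d2
    return (A+B)/2,np.linalg.norm(A-B)
def mask(s,lo,hi,box):
    h=cv2.cvtColor(s["frame"],cv2.COLOR_RGB2HSV);m=cv2.inRange(h,lo,hi)
    z=np.zeros_like(m);x0,y0,x1,y1=box;z[y0:y1,x0:x1]=m[y0:y1,x0:x1];return z
def pts(m): v,u=np.nonzero(m);return np.c_[u,v]
E
python3 - <<'E'
from h import *
t=ld("top0");sc=ld("scene0")
B=((100,120,50),(130,255,255))
for nm,b1,b2 in [("tray",(217,195,248,220),(225,225,252,255)),("small",(243,162,266,182),(233,205,255,230)),("big",(360,135,390,175),(318,155,350,195))]:
    for n,s,b in(("top",t,b1),("scene",sc,b2)):
        P=pts(mask(s,*B,b)); X=dep(s,P)
        top=X[X[:,2]>X[:,2].max()-.006]
        r=cv2.minAreaRect(top[:,:2].astype(np.float32)*1000)
        print(nm,n,len(P),P.mean(0).round(1),"z",X[:,2].min().round(3),X[:,2].max().round(3),"top",top.mean(0).round(4),r)
# pots and card
for nm,uv in (("potr",(311,182)),("potb",(318,243)),("card",(416,218))):
    print(nm,plane(t,uv,0.003).round(3))
# frame lines
m=mask(t,(95,60,50),(135,255,255),(385,195,428,238))
c,_=cv2.findContours(m,cv2.RETR_EXTERNAL,2)
c=max(c,key=cv2.contourArea);W=plane(t,c[:,0],.003)
print("frame",cv2.minAreaRect(c),cv2.minAreaRect(W[:,:2].astype(np.float32)*1000))
a=cv2.resize(t["frame"][150:250,150:290],None,fx=4,fy=4,interpolation=2)[:,:,::-1]
b=cv2.resize(sc["frame"][150:300,150:360],None,fx=3,fy=3,interpolation=2)[:200*3,:,::-1]
b=cv2.resize(b,(int(b.shape[1]*400/b.shape[0]),400))
img=np.hstack([a,b])
cv2.imwrite("pics/crop.png",cv2.resize(img,None,fx=.7,fy=.7));
E
```

```text
tray top 149 [229.9 206. ] z 0.025 1.269 top [ 0.3417 -0.0163  1.269 ] ((341.6521911621094, -16.29701042175293), (0.0, 0.0), 0.0)
tray scene 273 [237.5 239.3] z 0.003 0.779 top [-0.2665  0.4939  0.7795] ((-266.5162048339844, 493.9126281738281), (0.0, 0.0), 0.0)
small top 77 [253.1 170.7] z 0.013 0.054 top [0.6422 0.1542 0.0492] ((642.6383056640625, 154.52113342285156), (22.58176040649414, 9.265360832214355), 68.16809844970703)
small scene 132 [242.7 216.9] z 0.003 0.068 top [0.5567 0.1971 0.0667] ((556.73388671875, 197.65853881835938), (8.93552017211914, 5.772191047668457), 55.33186721801758)
big top 231 [373.4 153.3] z 0.026 1.269 top [ 0.3417 -0.0163  1.269 ] ((341.6521911621094, -16.29701042175293), (0.0, 0.0), 0.0)
big scene 268 [334.2 171.4] z 0.028 0.779 top [-0.2665  0.4939  0.7795] ((-266.5162048339844, 493.9126281738281), (0.0, 0.0), 0.0)
potr [[0.619 0.013 0.003]]
potb [[ 0.466 -0.003  0.003]]
card [[ 0.526 -0.247  0.003]]
frame ((405.6765441894531, 219.7941436767578), (24.496097564697266, 9.45888900756836), 14.03624439239502) ((521.6834106445312, -220.93246459960938), (60.51594161987305, 23.77825355529785), 75.3389663696289)
```

View pics/crop.png

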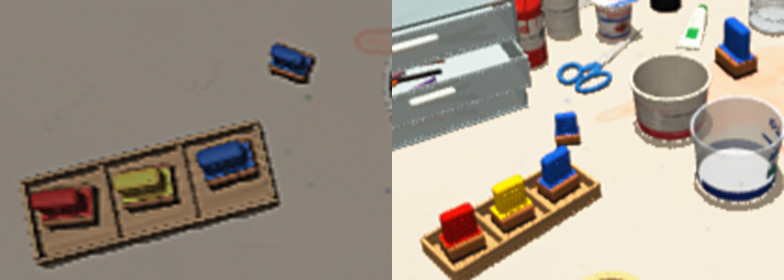

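The crop confirms it. The blue stamp in the tray's right compartment matches the red and yellow ones in size, while the loose stamps are smaller and taller. I'll move over the card first for a wrist-camera look on the way.

The rows are not in the units I measure in: shifts go in shares of 0.8 m and turns go in shares of 360 degrees. I convert before sending: -0.41 m / 0.8 = -0.5125, 0.3 m / 0.8 = 0.375.

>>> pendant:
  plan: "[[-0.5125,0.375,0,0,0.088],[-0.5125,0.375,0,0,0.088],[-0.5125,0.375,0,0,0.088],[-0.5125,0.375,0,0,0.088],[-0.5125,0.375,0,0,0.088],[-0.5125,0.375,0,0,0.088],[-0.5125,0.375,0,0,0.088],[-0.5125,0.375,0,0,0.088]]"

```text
refused: plan: the value is not of type 'string' (schema: type "string"). Nothing was moved.
```

The error is about the shape of the input: rows one to a line, with the numbers parted by spaces. Fixing that and sending the same move.

>>> pendant:
  plan: "-0.5125 0.375 0 0 0.088\n-0.5125 0.375 0 0 0.088\n-0.5125 0.375 0 0 0.088\n-0.5125 0.375 0 0 0.088\n-0.5125 0.375 0 0 0.088\n-0.5125 0.375 0 0 0.088\n-0.5125 0.375 0 0 0.088\n-0.5125 0.375 0 0 0.088"

```text
clock: 1.1
tool_pos: [0.4943, -0.2501, 0.2516]
orientation: [180.0, 0.0, -163.8]
force: [1.2, -0.7, 0.3]
opening: 0.0873
gripper_force: 0.0
```

```bash
cat >> h.py <<'E'
def Rt(o):
    from scipy.spatial.transform import Rotation as R
    return R.from_euler("xyz",o["orientation"],degrees=True).as_matrix()
def wrist(name):
    from plant import status,optics
    o=status.get_obs();s=optics.snapshot("wrist");T=s["T_tool_cam"];M=np.eye(4);M[:3,:3]=Rt(o);M[:3,3]=o["tool_pos"]
    W=np.linalg.inv(M@T);s["R"]=W[:3,:3];s["t"]=W[:3,3]
    np.savez(name+".npz",**s);cv2.imwrite(f"pics/{name}.png",s["frame"][:,:,::-1]);return s
def go(target):
    from plant import status
    o=status.get_obs();return Rt(o).T@(np.array(target)-o["tool_pos"])
E
python3 - <<'E'
from h import *
s=wrist("w1");print(s["T_tool_cam"].round(3),s["fovy"])
from plant import status;o=status.get_obs();print(o["tool_pos"],o["orientation"],o["clock"])
E
```

```text
[[ 0.001 -0.956 -0.294  0.08 ]
 [ 1.     0.001  0.     0.001]
 [ 0.    -0.294  0.956 -0.134]
 [ 0.     0.     0.     1.   ]] 68.64173374964744
[ 0.49817231 -0.24597073  0.25135066] [ 1.79989302e+02  9.70552439e-02 -1.63638023e+02] 1.15
```

View pics/w1.png

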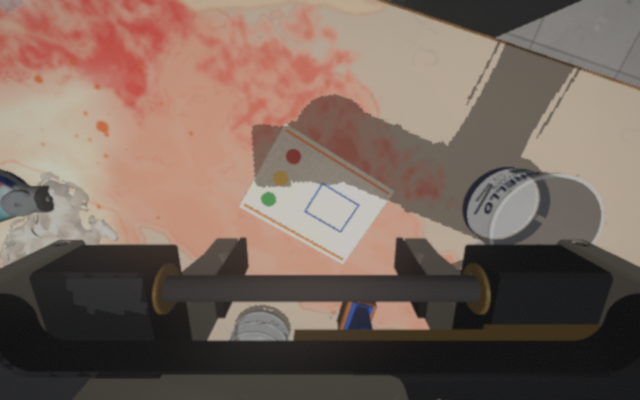

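The wrist view shows the whole card: the frame's centre is near (332,208), and the clear pot is at right (530,205). Measuring the frame, pots and stamps.

```bash
python3 - <<'E'
from h import *
t=ld("top0");w=ld("w1");sc=ld("scene0")
def fr(s,box,lo):
    m=mask(s,lo,(135,255,255),box); m=cv2.morphologyEx(m,cv2.MORPH_CLOSE,np.ones((3,3)))
    c,_=cv2.findContours(m,0,2);c=np.vstack(c)[:,0]
    W=plane(s,c,.003)[:,:2].astype(np.float32)*1000
    return m,c,W
for n,s,box in(("w",w,(295,175,365,238)),("t",t,(390,200,425,232))):
    for S in (25,40,60):
        m,c,W=fr(s,box,(100,S,40)); print(n,S,len(c),cv2.minAreaRect(c.astype(np.float32))[:2],cv2.minAreaRect(W))
# bright-card frame line: height by depth
X=dep(w,[(332,208),(300,205)]);print("depth card",X)
for b in ((217,195,248,220),):
    P=pts(mask(t,(100,120,50),(130,255,255),b));X=dep(t,P);k=X[:,2]<.1;X=X[k]
    for lo,hi in((.03,.05),(.05,.058),(.058,.08)):
        q=X[(X[:,2]>lo)&(X[:,2]<hi)];print(lo,len(q),q.mean(0) if len(q) else 0, cv2.minAreaRect(q[:,:2].astype(np.float32)*1000) if len(q) else 0)
P=pts(mask(sc,(100,120,50),(130,255,255),(225,225,252,255)));X=dep(sc,P);q=X[(X[:,2]>.058)&(X[:,2]<.1)];print("scene",len(q),q.mean(0) if len(q) else 0)
E
```

```text
w 25 97 ((331.2794494628906, 207.86764526367188), (44.589630126953125, 34.814212799072266)) ((534.0263061523438, -222.2594451904297), (61.11270523071289, 48.97504425048828), 74.73291015625)
w 40 95 ((331.2794189453125, 207.86764526367188), (43.90363693237305, 34.12821960449219)) ((534.0333862304688, -222.16680908203125), (60.18450927734375, 47.995662689208984), 74.72239685058594)
w 60 60 ((331.3600769042969, 207.66839599609375), (43.33290100097656, 33.03954315185547)) ((533.8378295898438, -222.28013610839844), (58.88411331176758, 46.7474365234375), 74.68238067626953)
t 25 44 ((406.7578125, 215.12049865722656), (25.856515884399414, 19.494186401367188)) ((533.4849853515625, -223.93650817871094), (63.15819549560547, 49.23552322387695), 74.4999008178711)
t 40 44 ((406.7059631347656, 215.17649841308594), (24.738632202148438, 19.402849197387695)) ((533.4739379882812, -224.07733154296875), (61.07541275024414, 48.95597457885742), 74.42513275146484)
t 60 74 ((406.7353515625, 215.058837890625), (24.738632202148438, 19.16031265258789)) ((533.5926513671875, -224.04928588867188), (60.526817321777344, 48.43995666503906), 75.29057312011719)
depth card [[ 0.53320949 -0.22132543  0.00498737]
 [ 0.54152075 -0.26441436  0.00438791]]
0.03 24 [0.5463867  0.20252748 0.03370616] ((545.6790161132812, 204.46148681640625), (12.230783462524414, 40.09368896484375), 32.64889907836914)
0.05 2 [0.55320339 0.19202681 0.05329086] ((553.203369140625, 192.0268096923828), (10.287111282348633, 0.0), 146.99256896972656)
0.058 98 [0.55173588 0.20860471 0.0658162 ] ((552.2639770507812, 208.12503051757812), (15.69061279296875, 38.75703430175781), 18.380123138427734)
scene 90 [0.54807596 0.20956811 0.06417383]
```

Frame centre is (0.534, −0.223), with its y axis at 74.7°. The stamp handle's top is at (0.552, 0.208, 0.066), with its long axis at about 108°. Next: over to the stamp, turning the tool about 92°.

In the tool's units: 0.376 m / 0.8 = 0.47, -0.18 m / 0.8 = -0.225, -85 degrees / 360 = -0.2361.

>>> pendant:
  plan: "-0.225 0.47 0 -0.2361 0.088\n-0.225 0.47 0 -0.2361 0.088\n-0.225 0.47 0 -0.2361 0.088\n-0.225 0.47 0 -0.2361 0.088\n-0.225 0.47 0 -0.2361 0.088\n-0.225 0.47 0 -0.2361 0.088\n-0.225 0.47 0 -0.2361 0.088\n-0.225 0.47 0 -0.2361 0.088"

```text
clock: 2.15
tool_pos: [0.5614, 0.1621, 0.2506]
orientation: [179.9, -0.0, -78.3]
force: [-0.5, -0.7, 1.1]
opening: 0.0877
gripper_force: 0.0
```

>>> pendant:
  plan: "0 0 0 -0.0208 0.088\n0 0 0 -0.0208 0.088"

```text
clock: 2.4
tool_pos: [0.5612, 0.1593, 0.2512]
orientation: [180.0, -0.0, -71.3]
force: [0.3, 0.0, 0.3]
opening: 0.0876
gripper_force: 0.0
```

```bash
python3 - <<'E'
from h import *
w=wrist("w2")
from plant import status;o=status.get_obs();print(o["tool_pos"],o["orientation"],o["joint_pos"],o["clock"])
E
```

```text
[0.56118825 0.15914573 0.25125829] [ 1.79963781e+02 -4.68455301e-03 -7.14656282e+01] [ 3.50254287e+01  1.20058529e+01 -1.12332480e+01 -6.29902929e-03
 -6.67969582e+01 -1.64885748e+01] 2.45
```

View pics/w2.png

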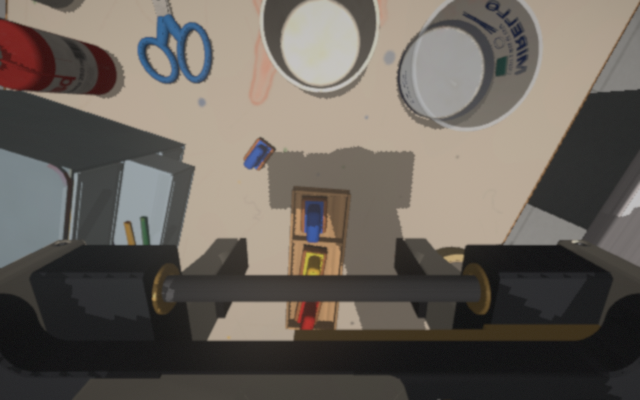

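The wrist view shows the target stamp at (314,218), the pots at (320,40) and (470,60), and the cabinet at left (150,200). I'll measure the handle and the clearances.

```bash
python3 - <<'E'
from h import *
w=ld("w2");t=ld("top0");sc=ld("scene0")
P=pts(mask(w,(100,120,40),(130,255,255),(295,190,335,248)));X=dep(w,P)
q=X[(X[:,2]>.058)&(X[:,2]<.075)];print(len(P),len(q),q.mean(0).round(4),cv2.minAreaRect(q[:,:2].astype(np.float32)*1000))
rt=cv2.minAreaRect(P.astype(np.float32));print("px",rt)
# ray height check: top-face centre in wrist and top images
def face(s):
    P=pts(mask(s,(100,120,40),(130,255,255),{"w":(295,190,335,248),"t":(217,195,248,220),"s":(225,225,252,255)}[s["n"]]));X=dep(s,P);return P[(X[:,2]>.058)&(X[:,2]<.075)].mean(0)
for s,n in((w,"w"),(t,"t"),(sc,"s")): s["n"]=n
a,b,c=face(w),face(t),face(sc)
print(a,b,c,"tri wt",tri(w,a,t,b),"ws",tri(w,a,sc,c),"ts",tri(t,b,sc,c))
# tray wood direction
m=mask(w,(5,70,40),(25,255,255),(285,180,355,235));Y=dep(w,pts(m));k=(Y[:,2]<.03)&(Y[:,2]>.015)
print("tray walls",cv2.minAreaRect(Y[k][:,:2].astype(np.float32)*1000))
# pots: rim by z range in wrist and top
for s,n in((w,"w"),(t,"t")):
    v,u=np.mgrid[0:400:1,0:640:1];Q=dep(s,np.c_[u.ravel(),v.ravel()])
    for nm,cx,cy,zl,zh in(("red",.62,.02,.073,.085),("blue",.47,0,.083,.095)):
        k=(np.hypot(Q[:,0]-cx,Q[:,1]-cy)<.085)&(Q[:,2]>zl)&(Q[:,2]<zh);print(n,nm,k.sum(),Q[k].min(0).round(3),Q[k].max(0).round(3))
    k=(Q[:,0]>.62)&(Q[:,0]<.8)&(Q[:,1]>.12)&(Q[:,1]<.4)&(Q[:,2]>.08)&(Q[:,2]<.2);print("cab",k.sum(),Q[k].min(0),Q[k].max(0)) if k.any() else 0
E
```

```text
201 192 [0.5527 0.2157 0.0659] ((553.329345703125, 212.39511108398438), (15.413716316223145, 29.170028686523438), 18.308216094970703)
px ((312.5246276855469, 228.2295379638672), (15.39107608795166, 25.168935775756836), 5.19442892074585)
[312.0625     231.83854167] [228.32380952 204.9047619 ] [237.02222222 233.26666667] tri wt (array([0.55182349, 0.2089205 , 0.07545953]), np.float64(0.00651775365489827)) ws (array([0.5506671 , 0.21254565, 0.06472931]), np.float64(0.007751456434984364)) ts (array([0.5520191 , 0.20864779, 0.06097286]), np.float64(0.0008115063361980794))
tray walls ((547.0302734375, 206.4541015625), (75.75477600097656, 61.43655776977539), 14.444005966186523)
w red 1206 [ 0.557 -0.023  0.073] [0.668 0.071 0.082]
w blue 2172 [ 0.405 -0.061  0.083] [0.525 0.059 0.092]
cab 15656 [0.6966529  0.17367269 0.08000919] [0.79999742 0.28195946 0.19243944]
t red 277 [ 0.556 -0.045  0.073] [0.667 0.069 0.085]
t blue 317 [ 0.405 -0.064  0.083] [0.523 0.056 0.094]
cab 4510 [0.68316506 0.17208689 0.08000336] [0.79993639 0.39994089 0.19802707]
```

Stamp is at (0.552, 0.209) with its top at z≈0.065 and yaw 18.3°, and the tool is already aligned. The cabinet (x>0.68) clears. I'll move over it, then descend to TCP z 0.056.

In the tool's units: 0.13 m / 0.8 = 0.1625, -0.05 m / 0.8 = -0.0625.

>>> pendant:
  plan: "-0.0625 -0.0088 0.0625 0 0.088\n-0.0625 -0.0088 0.0625 0 0.088\n-0.0625 -0.0088 0.125 0 0.088\n-0.0625 -0.0088 0.1625 0 0.088\n-0.0625 -0.0088 0.1625 0 0.088"

```text
clock: 3.08
tool_pos: [0.551, 0.2077, 0.1198]
orientation: [179.8, -0.1, -71.4]
force: [0.2, -0.2, 1.3]
opening: 0.0872
gripper_force: 0.0
```

```bash
python3 - <<'E'
from h import *;print(go([.552,.209,.056]))
E
```

```text
[-0.00103681 -0.00168079  0.06380419]
```

In the tool's units: 0.063 m / 0.8 = 0.0788, 0.055 m / 0.8 = 0.0688.

>>> pendant:
  plan: "-0.0013 -0.0013 0.0375 0 0.088\n-0.0013 -0.0013 0.0688 0 0.088\n-0.0013 -0.0013 0.0788 0 0.088\n-0.0013 -0.0013 0.0788 0 0.088\n-0.0013 -0.0013 0.0788 0 0.088"

```text
clock: 3.7
tool_pos: [0.5535, 0.2106, 0.0601]
orientation: [-179.9, 0.0, -71.3]
force: [-0.3, 0.1, -0.9]
opening: 0.0876
gripper_force: 0.0
```

>>> pendant:
  plan: "0 0 0 0 0.0\n0 0 0 0 0\n0 0 0 0 0\n0 0 0 0 0\n0 0 0 0 0\n0 0 0 0 0\n0 0 0 0 0\n0 0 0 0 0"

```text
clock: 4.7
tool_pos: [0.5527, 0.2102, 0.0586]
orientation: [-180.0, 0.0, -71.3]
force: [-0.8, 0.2, 0.8]
opening: 0.0158
gripper_force: 30.0
```

Gripped at 15.8 mm, which matches the handle thickness. Lifting.

In the tool's units: -0.15 m / 0.8 = -0.1875, -0.14 m / 0.8 = -0.175.

>>> pendant:
  plan: "0 0 -0.025 0 0\n0 0 -0.075 0 0\n0 0 -0.125 0 0\n0 0 -0.175 0 0\n0 0 -0.1875 0 0\n0 0 -0.1875 0 0"

```text
clock: 5.45
tool_pos: [0.5525, 0.2102, 0.2087]
orientation: [-180.0, 0.0, -71.3]
force: [0.2, -1.0, -1.4]
opening: 0.0157
gripper_force: 30.0
```

```bash
python3 - <<'E'
from h import *
from plant import optics
s=optics.snapshot("scene");w=wrist("w3");sc=s
a=cv2.resize(s["frame"][120:300,150:380],None,fx=2,fy=2);b=cv2.resize(w["frame"],(480,300))
im=np.zeros((400,800,3),np.uint8)
im[:360,:400]=a[:360,30:430];im[:300,400:]=w["frame"][100:400,120:520]
cv2.imwrite("pics/lift.png",im[:,:,::-1])
# free-yaw target at frame
print("over pots/frame: ",go([.534,-.223,.21]))
E
```

```text
over pots/frame:  [ 0.40420942  0.1555257  -0.00248586]
```

View pics/lift.png

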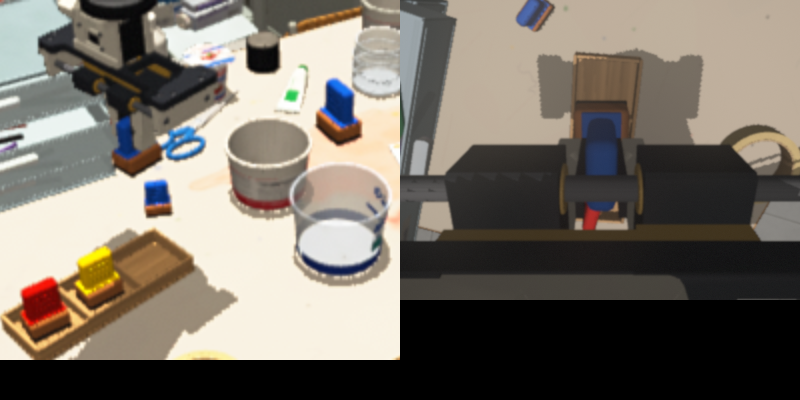

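The stamp is lifted, level and clear, and the tray compartment is empty. Carrying it over the pots (sole ≈0.154, line passing between the pot centres at about 75 mm from each).

In the tool's units: 0.39 m / 0.8 = 0.4875, 0.09 m / 0.8 = 0.1125, 34 degrees / 360 = 0.0944.

>>> pendant:
  plan: "0.05 0.0188 0 0 0\n0.1125 0.0438 0 0.0139 0\n0.175 0.0675 0 0.0278 0\n0.2375 0.0913 0 0.0417 0\n0.3 0.115 0 0.0556 0\n0.3625 0.14 0 0.0694 0\n0.4375 0.1688 0 0.0833 0\n0.4875 0.1875 0 0.0944 0"

```text
clock: 6.55
tool_pos: [0.5344, -0.2096, 0.2068]
orientation: [179.8, -0.0, -105.5]
force: [0.6, 0.6, -0.2]
opening: 0.0156
gripper_force: 30.0
```

>>> pendant:
  plan: "0 0 0 0 0\n0 0 0 0 0"

```text
clock: 6.8
tool_pos: [0.5349, -0.2074, 0.2071]
orientation: [179.9, -0.0, -105.3]
force: [0.5, -0.2, -0.6]
opening: 0.0154
gripper_force: 30.0
```

```bash
python3 - <<'E'
from h import *
from plant import status
w=wrist("w4");print(status.get_obs()["joint_pos"],go([.534,-.223,.21]))
E
```

```text
[-1.61332043e+00  1.30359824e+01 -1.58954443e+01 -1.68185418e-02
 -6.11707199e+01 -1.36430154e+01] [ 0.01588123 -0.00311393 -0.00246895]
```

View pics/w4.png

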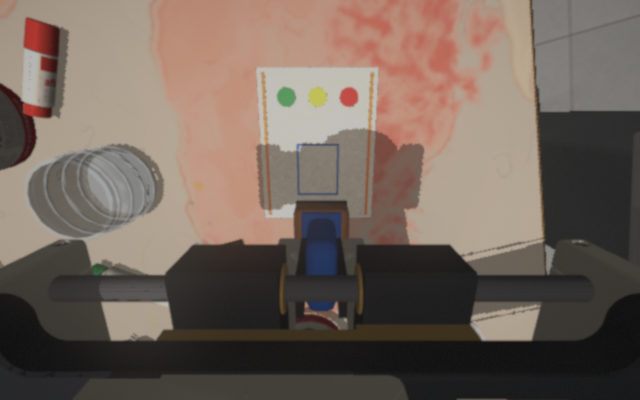

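The wrist view shows the frame at (318,170), seen square on, with the stamp mount's front edge at (322,205) and its sides parallel to the card. I'll measure the stamp's offset in the hand and the frame again.

```bash
python3 - <<'E'
from h import *
from plant import status
w=ld("w4");o=status.get_obs();R=Rt(o)
m=mask(w,(100,35,30),(135,255,255),(285,135,350,198));c,_=cv2.findContours(m,0,2);c=np.vstack(c)[:,0]
print("frame px",cv2.minAreaRect(c.astype(np.float32)),cv2.minAreaRect(plane(w,c,.003)[:,:2].astype(np.float32)*1000))
v,u=np.mgrid[195:245,285:360];Q=dep(w,np.c_[u.ravel(),v.ravel()]);T=(Q-o["tool_pos"])@R
k=(abs(T[:,1])<.03)&(T[:,2]<.07)&(T[:,2]>-.03)&(T[:,0]<.04)
for lo,hi in((-.02,.0),(.0,.02),(.02,.034),(.034,.045),(.045,.06)):
    q=T[k&(T[:,2]>=lo)&(T[:,2]<hi)]
    if len(q): print(lo,len(q),q.min(0).round(4),q.max(0).round(4),np.median(q,0).round(4))
q=T[k&(T[:,2]>.028)&(T[:,2]<.038)];f=q[:,0]>.021
r=cv2.minAreaRect(q[:,:2].astype(np.float32)*1000);print("mount top",r)
mm=T[k&(T[:,2]>.02)];e=mm[mm[:,0]>mm[:,0].max()-.003];print("z at front",np.percentile(e[:,2],[5,50,95]))
im=w["frame"];P=pts(mask(w,(3,60,20),(20,255,255),(290,198,352,240)));print("mount px",P.min(0),P.max(0))
E
```

```text
frame px ((317.0, 169.0), (42.0, 50.0), 0.0) ((533.9912719726562, -222.19691467285156), (58.98122787475586, 47.89614486694336), 74.74518585205078)
-0.02 194 [ 0.0171 -0.0063 -0.0064] [ 0.0207  0.0081 -0.    ] [ 0.0194  0.0011 -0.0033]
0.0 647 [ 0.0085 -0.0193  0.    ] [0.021  0.0227 0.02  ] [0.0189 0.0011 0.0132]
0.02 1112 [ 0.0023 -0.0171  0.02  ] [0.0235 0.0177 0.034 ] [0.0181 0.0012 0.031 ]
0.034 374 [ 0.004 -0.016  0.034] [0.0238 0.018  0.045 ] [0.0231 0.0012 0.0379]
0.045 178 [ 0.0203 -0.0161  0.0452] [0.0237 0.0176 0.0528] [0.023  0.0005 0.0503]
mount top ((13.086212158203125, 1.0159282684326172), (33.8715934753418, 21.232500076293945), 89.3257827758789)
z at front [0.03019366 0.03726897 0.05133601]
mount px [290 202] [351 239]
```

In the tool's units: 0.115 m / 0.8 = 0.1438, 0.11 m / 0.8 = 0.1375.

>>> pendant:
  plan: "0.0188 -0.005 0.0375 0 0\n0.0188 -0.005 0.075 0 0\n0.0188 -0.005 0.1125 0 0\n0.0188 -0.005 0.1375 0 0\n0.0188 -0.005 0.1438 0 0\n0.0188 -0.005 0.1438 0 0"

```text
clock: 7.6
tool_pos: [0.5358, -0.2222, 0.0938]
orientation: [180.0, -0.0, -105.2]
force: [-0.1, -0.1, 0.1]
opening: 0.0162
gripper_force: 30.0
```

```bash
python3 - <<'E'
from h import *
from plant import status
for i in range(3): w=wrist(f"w5"); print(go([.535,-.223,.068]))
E
```

```text
[0.00080717 0.00094227 0.02627048]
[0.00072311 0.00109414 0.02652108]
[0.00058331 0.00112638 0.02662082]
```

In the tool's units: 0.026 m / 0.8 = 0.0325, 0.02 m / 0.8 = 0.025.

>>> pendant:
  plan: "0.0009 0.0013 0.0125 0 0\n0.0009 0.0013 0.025 0 0\n0.0009 0.0013 0.0325 0 0\n0.0009 0.0013 0.0325 0 0\n0.0009 0.0013 0.0325 0 0"

```text
clock: 8.38
tool_pos: [0.5345, -0.2234, 0.0676]
orientation: [-180.0, -0.0, -105.3]
force: [0.3, -0.3, -0.8]
opening: 0.0156
gripper_force: 30.0
```

```bash
python3 - <<'E'
from h import *
from plant import status,optics
w=wrist("w6");s=optics.snapshot("top")
print(go([.535,-.223,.068]))
a=cv2.resize(w["frame"][120:270,220:420],None,fx=2,fy=2);b=cv2.resize(s["frame"][175:250,365:465],None,fx=4,fy=4)
cv2.imwrite("pics/fin.png",np.hstack([a,b])[:,:,::-1])
o=status.get_obs();R=Rt(o);v,u=np.mgrid[150:245,285:360];Q=dep(w,np.c_[u.ravel(),v.ravel()]);T=(Q-o["tool_pos"])@R
k=(abs(T[:,1])<.03)&(T[:,2]>.045)&(T[:,2]<.054)&(T[:,0]<.026);print("sole z world",Q[k][:,2].min(), T[k].max(0),np.median(T[k],0)); 
c=(abs(T[:,1])<.03)&(T[:,0]>.03);print("card z",np.median(Q[c][:,2]))
E
```

```text
[-0.0004945  -0.00033129 -0.00018959]
sole z world 0.015367838555817609 [0.023065   0.0176242  0.05244165] [0.02247123 0.00107549 0.05007752]
card z 0.003738357126197814
```

View pics/fin.png

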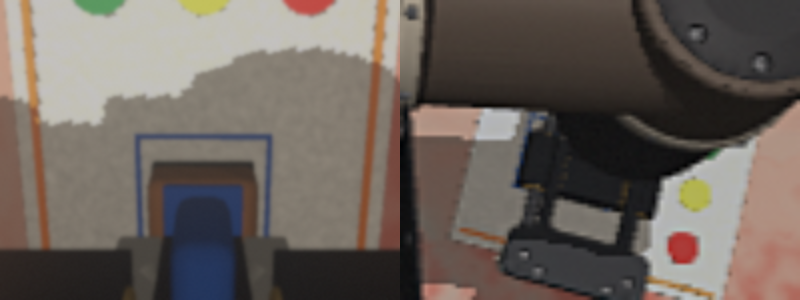

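The wrist crop shows the mount (sides at 149 and 257) sitting centrally and square between the frame lines (137 and 271). The sole is about 11.5 mm above the card and the arm is at rest, so I'm handing in.

>>> pendant:
  plan: "0 0 0 0 0\n0 0 0 0 0\n0 0 0 0 0\n0 0 0 0 0"

```text
clock: 8.98
tool_pos: [0.5343, -0.2233, 0.0676]
orientation: [-180.0, 0.0, -105.3]
force: [0.2, 0.4, -0.3]
opening: 0.0161
gripper_force: 30.0
```

```bash
python3 -c "
from plant import job;print(job.close_job())"
```

```text
the job is handed in; nothing more can be done
None
```

The job is handed in (no verdict came back): the blue stamp is gripped and at rest about 11–12 mm above the card, centred and square in the blue frame by my camera measurements, after being carried over the pots.

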